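# Shut the clamshell test cell and hold it with its pin

## Task

Swing the upper half of the clamshell test cell down onto the lower half, then take the pin with the wide collar from its stand and put it down through the front holes of both halves. Finish while still gripping that pin and pushing it down, so that its collar alone keeps the sprung halves pressed fully shut; do not let go. Leave the other pin and the other things on the bench where they are.

Things in the scene. Friction and masses are not known exactly. Their poses are not given: they have to be found in the camera images.
- cell: Lower half of the aluminium clamshell cell, screwed down: block 128 x 110 mm (x, y), 34 mm high, a 50 mm wide, 36 mm high drilled lug at its front, to x = -89 mm. Origin: on the bench, on the centre line, 80 mm in front of the hinge axis; +x points from lug to hinge, z up. Side feet reach y = +-74 mm, 12 mm high.
- lower_hole (a point): Centre of the mouth of the vertical hole in the lower half's lug, on its top face 36 mm above the bench, 145 mm in front of the hinge. The hole is 16 mm across, goes right through to the bench and has a 2 mm chamfer.
- hinge (a point): Middle of the hinge axis, 38 mm above the bench; the axis runs along the cell's y.
- leaf (a joint): Angle of the thin dark spring leaf between the halves, on the same hinge, rad: springs hold it at 0.05 (7 mm up at the pin hole); 0 = pressed fully down, a hard stop. About 10 N down at the pin hole, through the closed upper half, brings it to 0; released, it springs back to 0.05.
- upper_half (a joint): Angle of the upper half above the spring leaf, rad: 0 = lying on it; grows as its front end swings up and back; starts at 0.8 to 1.25. It stays where left (stiff hinge, 0.14 N m). A 10 mm plate, 104 mm wide from 8 to 120 mm from the hinge, then a 50 mm tongue to 166 mm. Its angle above level is this plus leaf; level (both 0) it lies 38 to 48 mm above the bench.
- upper_hole (a point): Centre of the hole in the upper half's tongue, on the outer (upper when shut) face, 145 mm from the hinge; 16 mm across, through the 10 mm plate, 2 mm chamfer. Fully shut, it is 12 mm right above lower_hole. On this face a round boss, 68 mm across, 7 mm high (12 mm at the middle), is centred 52 mm from the hinge.
- collar_pin: The pin to use, loose, steel, 60 to 130 g, told by its wide collar and tall grip. Origin: centre of the shank's lower end, 6 mm above the bench at the start; z up along the pin. Shank 12 mm across, 40 mm long, tip tapered to 6 mm over 5 mm; collar 32 mm across at 40 to 46 mm; round dark grip 20 mm across at 46 to 88 mm. Stands upright in one of the stand's holes.
- plain_pin: The other pin, to be left alone, upright in the stand's other hole: same shank, only an 18 mm wide shoulder and a short grip, 18 mm across, from 46 to 64 mm. Origin as for the collar pin.
- stand: Grey stand fixed to the bench, 46 x 134 mm (x, y), 46 mm high, with two 16 mm through holes 41 mm either side of its centre along its own y. Origin: centre of its underside.
- marker_bench: red-capped white marker, 17x135x16 mm, lying; a bystander. Origin: centre of its underside.
- pen_bench: slim white pen, 11x145x9 mm, lying; a bystander. Origin: centre of its underside.
- forceps: steel forceps, 17x130x10 mm, lying; a bystander. Origin: centre of its underside.
- foam_block: beige foam block, 66x105x26 mm; a bystander. Origin: centre of its underside.
Mind the look-alikes: they are no part of the job. Several things have the shape of the cell; the one meant has the colours described above.

How it is judged:
On the way, in this order (a step that is already met when the one before it is completed fails the run):
1. the upper half is swung down onto the spring leaf (upper hole within 12 mm of its fully shut height) before the pin is put in (z of upper_hole in the frame of lower_hole below 0.024 m and horizontal distance between collar_pin and lower_hole above 0.03 m), for 0.2 s.
2. the collar pin's tip is down through the upper half and at least 8 mm into the lower half's hole (horizontal distance between collar_pin and lower_hole below 0.005 m and angle between collar_pin's own z axis and vertical below 0.12 rad and z of collar_pin in the frame of lower_hole below -0.008 m), for 0.1 s.
At the end, for the whole second after the job is handed in: Upper hole within 2.5 mm of its shut height; collar pin upright (0.12 rad) through both holes, its tip within 5 mm of the lower hole axis and 24 mm below its mouth; at rest, gripped by the fingers and pressing on the cell (each over 3 N), while fingers and arm do not touch the cell (z of upper_hole in the frame of lower_hole below 0.0145 m and horizontal distance between collar_pin and lower_hole below 0.005 m and angle between collar_pin's own z axis and vertical below 0.12 rad and z of collar_pin in the frame of lower_hole below -0.024 m and contact force between the fingers and collar_pin above 3 N and contact force between collar_pin and cell above 3 N and contact force between each of the arm, the fingers and cell below 0.5 N and linear speed of collar_pin below 0.01 m/s); the arm keeps its last pose, push and grip.
It fails at once if the plain pin is moved by more than 20 mm (distance of plain_pin from where it was at the start of the episode above 0.02 m).
It fails at once if a bystander is pushed by more than 30 mm (distance of any of marker_bench, pen_bench, forceps, foam_block from where it was at the start of the episode above 0.03 m).
It also fails if it takes over 54 s, if anything falls off the work surface, if the arm or the gripper's body presses on something with over 40 N, if the wrist force passes 120 N, or if a joint passes its speed limit or range.

## Robot

A 6-joint arm with a two-finger parallel gripper is mounted at the origin on a cart in front of the work surface, level with it; the furniture and walls round the work are solid. World frame = base frame: x ahead of the robot, y to its left, z up, the work surface at z = 0. Lengths are in m, angles in rad, forces in N, time in s.
With the tool pointing down it reaches from about 0.275 to 0.75 m from the base axis. Payload 10.2 kg.
Tool frame: the origin (TCP) lies at the very end of the fingers, on their centre line; the grasp point (between the pads) lies 19 mm behind it; z points along the fingers, y is the line along which they close (so a half turn about z gives the same grasp; the last joint's range is limited). The gripper opens to 88 mm and grips with 3 to 60 N. Pads are 18 mm wide; open, the fingers measure 123 mm over their backs; the gripper's body (75 mm by 187 mm) begins 45 mm behind the grasp point.
Start: joints at [1.114, 0.313, 1.498, -0, 1.331, -0.223], TCP at [0.122, 0.511, 0.239] pointing down, gripper open.
Joint ranges: [-2.94, 2.94], [-0.97, 2.17], [0.19, 2.56], [-1.23, 4.37], [0.02, 3.11], [-2.88, 2.88]. Speed limits (rad/s): [2.39, 2.39, 3.01, 3.14, 3.14, 3.14].

## Interface

Orientations are given as a unit quaternion [w, x, y, z].
In Python, from bench import manip, cams, order, finder gives the robot as it stands. The module is installed in compiled form; this text tells all that it offers.
- The arm moves only by the tool send_rows, never from a script. Its argument "increments" is a list of rows, each a list of 3 entries, a list of its own where there are three numbers: the finger opening in m, from 0 to 0.0881, then the shift along the tool's x, y, z in m, then the turn about the tool's z in degrees. A call has 1 to 20 rows; each row is the pose to reach, as a shift and turn from the pose commanded when the call began, along the tool's axes at that moment; what a row does not reach only later rows make up. A row lasts 1/8 s, in which the tool goes at most 62.5 mm and 10.7 degrees, less where a joint would pass 70% of its speed; a pose out of reach is approached as far as the arm can. A call with a gripper value outside its range is refused whole. The fingers move at their own pace and stop on an object; the grip force is fixed at half the most. Time passes only in rows, so rows that repeat a pose let the fingers close. It gives the time, the measured TCP pose, the force, the opening and the grip force at its end, in the units of the state.
- manip.sense(): the state, without advancing time (a new reading comes with each control period).
- cams.grab_frame(name): name is "scene" or "top" or "wrist"; returns a dict with "color" (384x512x3 uint8, blue, green, red), "mtx" (3x3 intrinsics, pixels), "rvec" (rotation vector, rad) and "tvec" (3), from world to camera coordinates, as OpenCV has them. Camera axes: x right, y down, z forward; pixel columns grow to the right and rows downward; lengths in m; the calibration is good to about 2 mm. A picture is of the moment at which its call begins. There is no depth.
- order.job_done(): hands the job in; it is judged then, once.
Trained networks look in a picture, given as the dict that the camera call returned (one of the last four; its "shot" number tells which), for a name from the list of things; names that differ only in an ending like _2 or _b are one class to them, and where a whole thing is asked for, a point or a joint stands for the part that bears it (a point fixed in the world has none). Each returns a list of dicts, best first, with "confidence" (0 to 1); they miss things now and then, are a little off and sometimes report something else, mostly with a low value. They report only what shows in the picture. A call takes as long as a camera call. They do not tell look-alikes from the thing itself.
- finder.recognise(picture, thing): "xyz" ([x, y, z] in m, in the coordinates of the camera as it stood for that picture, good to about 4 mm: the middle of the surface that is visible of it).
- finder.silhouettes(picture, thing): "pixels" (384x512 bool, what is visible of it).
The state is a dict: "time": time; "joint_positions": joint angles; "joint_velocities": joint speeds; "joint_efforts": joint torques, N m; "tool_pos": TCP position; "tool_rot": TCP orientation; "ft_force": force on the tool from outside, world axes, zero at the start; "moment": the same for the moment, N m; "finger_gap": opening from 0.0 (shut) to 1.0 (fully open); "grip_force": force on a finger pad.
Only numpy, scipy, OpenCV 4.12 (cv2) and the standard library are available. Lean on these libraries where they do the work, as an engineer would, in place of code of your own. Each camera call takes 0.05 s, during which the arm holds its last target. There are 200 camera calls.

## Working session

There is one attempt and no reset: what is moved stays moved. The work goes in short steps, Python scripts to look and compute and a tool call to move; the robot and the scene stay as the last step left them, time stands still between calls to the robot, and variables do not carry over. Pictures are saved under pics/ and viewed, at most 11 in all, crops included, and the job is handed in when it is done.

Besides the shell and the picture viewer there is one more tool, called after ">>>" as name(argument=value, ...) on one line, values as JSON. send_rows: Moves the arm, as the interface text tells. Its arguments: {"type":"object","properties":{"increments":{"type":"array"}},"required":["increments"]}

```bash
mkdir -p pics; cat > h.py <<'E'
import numpy as np, cv2
from bench import manip, cams, order, finder
def P(f):
    R=cv2.Rodrigues(np.array(f["rvec"],float))[0]; return R,np.array(f["tvec"],float).ravel(),np.array(f["mtx"],float)
def w(f,xyz):
    R,t,K=P(f); return R.T@(np.array(xyz)-t)
def ray(f,u,v):
    R,t,K=P(f); d=R.T@np.linalg.solve(K,[u,v,1.]); return -R.T@t,d
def atz(f,u,v,z):
    o,d=ray(f,u,v); return o+d*(z-o[2])/d[2]
def tri(l):
    A=0;b=0
    for f,u,v in l:
        o,d=ray(f,u,v); d=d/np.linalg.norm(d); M=np.eye(3)-np.outer(d,d); A=A+M;b=b+M@o
    x=np.linalg.solve(A,b); return x
def proj(f,X):
    return cv2.projectPoints(np.array(X,float).reshape(-1,3),np.array(f["rvec"],float),np.array(f["tvec"],float),np.array(f["mtx"],float),None)[0].reshape(-1,2)
E
python3 - <<'E'
from h import *
np.set_printoptions(precision=4,suppress=True)
F={}
for n in("scene","top"):
    f=cams.grab_frame(n);F[n]=f;print(n,"cam",w(f,[0,0,0]))
    for th in("cell","lower_hole","hinge","upper_half","upper_hole","collar_pin","plain_pin","stand"):
        for r in finder.recognise(f,th)[:3]: print(th,w(f,r["xyz"]),round(r["confidence"],2),proj(f,w(f,r["xyz"]))[0])
a=np.vstack([F[n]["color"] for n in F]); cv2.imwrite("pics/a.png",cv2.resize(F["scene"]["color"],(800,600)));cv2.imwrite("pics/b.png",cv2.resize(F["top"]["color"],(800,600)))
print(manip.sense())
E
```

```text
scene cam [-0.1332 -1.2602  0.6718]
cell [0.6056 0.0614 0.0291] 0.9 [254.1957 190.001 ]
cell [ 0.6047 -0.1219  0.0333] 0.89 [283.9682 208.9142]
lower_hole [0.6033 0.0646 0.0338] 0.74 [253.0765 188.5202]
hinge [0.5971 0.0645 0.0373] 0.79 [251.449 187.961]
hinge [ 0.6051 -0.1244  0.0282] 0.79 [284.5274 210.7018]
upper_half [ 0.6086 -0.1027  0.0375] 0.76 [281.6405 205.0851]
upper_half [0.6352 0.0591 0.1075] 0.59 [261.9579 166.3063]
upper_hole [ 0.6069 -0.1001  0.0364] 0.68 [280.7    205.2693]
upper_hole [0.6302 0.0544 0.111 ] 0.51 [261.3451 165.9956]
upper_hole [ 0.4493 -0.266   0.0312] 0.43 [264.0597 242.622 ]
collar_pin [ 0.4536 -0.2605  0.0722] 0.63 [264.2303 227.5898]
collar_pin [ 0.4484 -0.2713  0.028 ] 0.42 [264.8246 244.6076]
plain_pin [ 0.4751 -0.1786  0.0615] 0.52 [255.8896 217.6469]
stand [ 0.4485 -0.2687  0.0278] 0.61 [264.3649 244.2574]
top cam [ 0.3731 -0.0943  1.2589]
cell [0.6087 0.0872 0.0372] 0.78 [205.136  174.4717]
cell [ 0.6183 -0.0975  0.0394] 0.78 [264.5526 171.9763]
cell [ 0.4033 -0.4846  0.0067] 0.25 [389.5534 244.063 ]
lower_hole [0.6035 0.0862 0.0345] 0.98 [205
[... 483 characters left out ...]
7 175.1173]
collar_pin [ 0.4516 -0.2513  0.0683] 0.51 [315.9951 225.9748]
plain_pin [0.6359 0.082  0.1257] 0.2 [202.9003 159.4818]
stand [ 0.4656 -0.21    0.0428] 0.61 [301.1566 221.6859]
{'time': 0.9, 'joint_positions': array([ 1.1136,  0.3129,  1.4977, -0.    ,  1.331 , -0.2234]), 'joint_velocities': array([ 0.    ,  0.0005, -0.0005,  0.0008, -0.0003, -0.0012]), 'joint_efforts': array([ -0.0021, -40.2117, -25.242 ,   0.0694,   0.0318,  -0.0001]), 'tool_pos': array([0.1216, 0.5107, 0.2387]), 'tool_rot': array([-0.    ,  0.1166,  0.9932, -0.    ]), 'ft_force': array([-0.4938,  0.2603, -0.1199]), 'moment': array([-0.0369,  0.0051, -0.0159]), 'grip_force': 0.0, 'finger_gap': 0.998939645016342}
```

View pics/a.png

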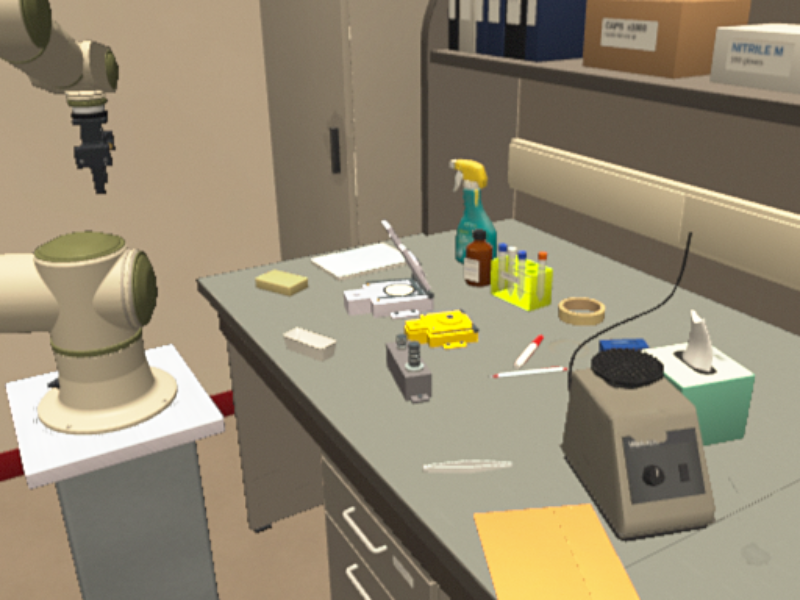

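View pics/b.png

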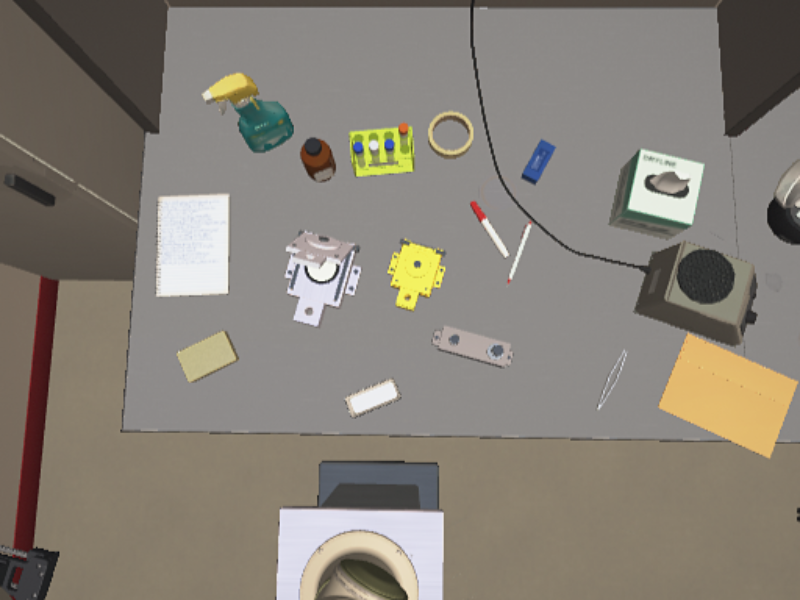

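Top view (800-px scale): the silver cell is at about (322,270) with its lug hole near (309,311). Its upper half is raised towards the hinge at the back. The stand is at (472,346), with the collar pin on the right at (497,351) and the plain pin at (454,340). The yellow and white shapes are look-alikes. I'll bring the wrist camera over for a closer measurement.

>>> send_rows(increments=[[0.03, [-0.05, -0.04, -0.08], 0], [0.03, [-0.1, -0.08, -0.1], 0], [0.03, [-0.15, -0.12, -0.1], 0], [0.03, [-0.19, -0.16, -0.1], 0], [0.03, [-0.23, -0.2, -0.1], 0], [0.03, [-0.27, -0.23, -0.1], 0], [0.03, [-0.31, -0.26, -0.1], 0], [0.03, [-0.35, -0.29, -0.1], 0], [0.03, [-0.38, -0.32, -0.1], 0], [0.03, [-0.38, -0.344, -0.1], 0], [0.03, [-0.38, -0.344, -0.1], 0], [0.03, [-0.38, -0.344, -0.1], 0]])

```text
time: 2.4
tool_pos: [0.4116, 0.0887, 0.3389]
tool_rot: [0.0, 0.116, 0.993, 0.0]
ft_force: [-0.3, 0.5, -0.5]
finger_gap: 0.342
grip_force: 0.0
```

```bash
python3 - <<'E'
from h import *
np.set_printoptions(precision=4,suppress=True)
f=cams.grab_frame("wrist");t=cams.grab_frame("top")
cv2.imwrite("pics/c.png",f["color"][:, :] if 0 else cv2.resize(f["color"],(800,600)))
x0,y0=160,120
c=t["color"][130:240,170:340];cv2.imwrite("pics/d.png",cv2.resize(c,None,fx=4.7,fy=4.7,interpolation=cv2.INTER_CUBIC))
s=manip.sense();print(s["time"],s["tool_pos"],s["tool_rot"],"cam",w(f,[0,0,0]),P(f)[0])
for g in (f,t):
  for th in("lower_hole","upper_hole","upper_half","cell","hinge","collar_pin"):
    for r in finder.recognise(g,th)[:2]: print(th,w(g,r["xyz"]),round(r["confidence"],2),proj(g,w(g,r["xyz"]))[0])
E
```

```text
2.5 [0.4116 0.0889 0.3388] [0.0001 0.116  0.9932 0.0001] cam [0.3465 0.1024 0.4845] [[ 0.2312  0.9729  0.001 ]
 [ 0.9383 -0.2232  0.2642]
 [ 0.2573 -0.0601 -0.9645]]
lower_hole [0.5905 0.078  0.0333] 0.97 [277.5432 268.3156]
upper_hole [0.6088 0.0795 0.1493] 0.65 [288.0241 327.8386]
upper_hole [0.5902 0.0765 0.0331] 0.24 [276.5    268.3505]
upper_half [0.6149 0.077  0.143 ] 0.55 [286.5245 329.0227]
cell [ 0.6683 -0.0744  0.022 ] 0.65 [197.9548 325.1283]
cell [0.5934 0.0756 0.0331] 0.56 [276.3999 270.2824]
hinge [0.5868 0.0786 0.0334] 0.85 [277.3946 266.2104]
collar_pin [ 0.458  -0.2534  0.0689] 0.92 [ 26.7488 247.0166]
lower_hole [ 0.6172 -0.1045  0.0352] 0.68 [266.8037 172.6174]
lower_hole [0.6005 0.0877 0.0351] 0.65 [204.9782 177.2148]
upper_hole [ 0.6077 -0.0966  0.0318] 0.92 [264.2113 175.7988]
upper_hole [0.6393 0.082  0.127 ] 0.59 [202.8655 158.218 ]
upper_half [0.6339 0.0839 0.125 ] 0.59 [202.2633 160.1819]
cell [ 0.6154 -0.0962  0.0392] 0.78 [264.1347 172.9093]
cell [0.6072 0.0848 0.0352] 0.73 [205.9723 175.1058]
hinge [ 0.6184 -0.1002  0.0341] 0.64 [265.4075 172.2843]
hinge [0.6037 0.0854 0.0367] 0.57 [205.671  176.1072]
```

View pics/c.png

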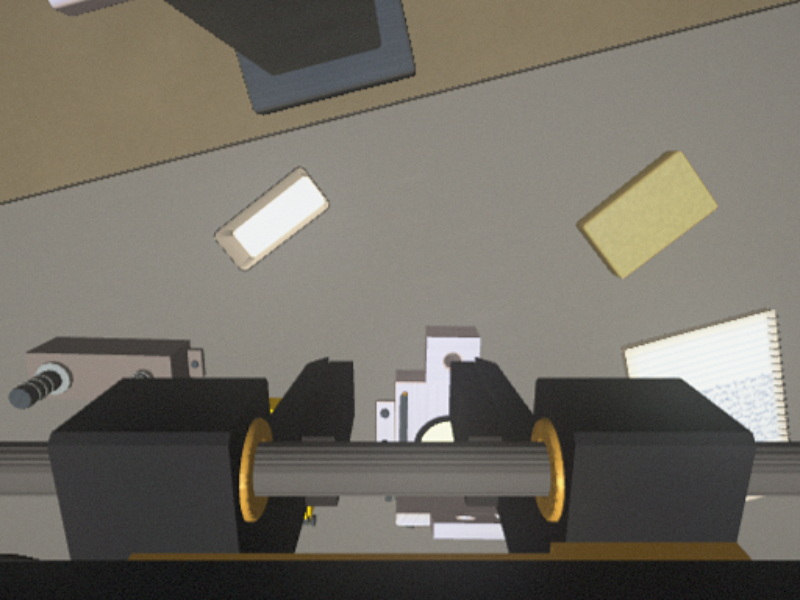

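View pics/d.png

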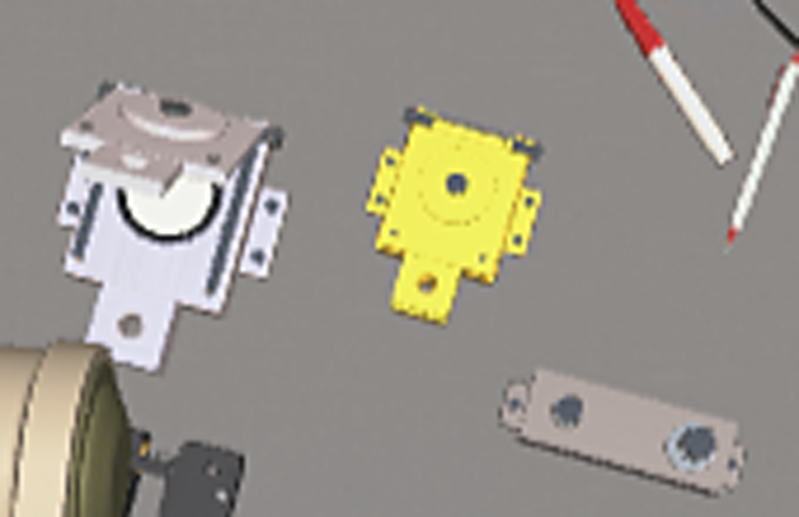

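Wrist view: the silver lug hole is at (452,359)/800-px and the collar pin is at far left (30,390). Crop of top view: lug hole at (130,325), hinge ends at (105,90) and (277,138), plain pin at (567,408), collar pin at (694,444), and the tongue hole is foreshortened at about (133,158).

```bash
python3 - <<'E'
from h import *
np.set_printoptions(precision=4,suppress=True)
f=cams.grab_frame("wrist");t=cams.grab_frame("top");s=cams.grab_frame("scene")
T=lambda u,v:(170+u/4.7-.4,130+v/4.7-.4)
W=lambda u,v:(u*.64,v*.64)
lt=T(130,325);lw=W(452,359)
print("lh tri",tri([(t,*lt),(f,*lw)]),atz(t,*lt,.036),atz(f,*lw,.036))
a=atz(t,*T(105,90),.038);b=atz(t,*T(277,138),.038);print("hinge",a,b,(a+b)/2)
lh=atz(t,*lt,.036);h=(a+b)/2;d=(h-lh)[:2];print(np.linalg.norm(d),np.degrees(np.arctan2(d[1],d[0])), "axis perp",np.degrees(np.arctan2(*(a-b)[1::-1]))-90)
print("collar top z.094",atz(t,*T(694,444),.094),"plain top .07",atz(t,*T(567,408),.07))
for g in(t,f,s):
  for th in("collar_pin","upper_half"):
   for r in finder.silhouettes(g,th)[:2]:
    y,x=np.nonzero(r["pixels"]);print(th,round(r["confidence"],2),len(x),x.min(),x.max(),y.min(),y.max(),x.mean(),y.mean(), "at .05",atz(g,x.mean(),y.mean(),.06))
c=f["color"][225:275,0:60]
cv2.imwrite("pics/e.png",np.hstack([cv2.resize(g,(400,500),interpolation=cv2.INTER_CUBIC) for g in (f["color"][200:275,0:60],s["color"][135:210,220:280])]))
E
```

```text
lh tri [0.5323 0.1088 0.0339] [0.5324 0.1092 0.036 ] [0.531 0.108 0.036]
hinge [0.6903 0.1314 0.038 ] [0.6587 0.0154 0.038 ] [0.6745 0.0734 0.038 ]
0.146517153626179 -14.138411430083483 axis perp -15.259830608550146
collar top z.094 [ 0.4554 -0.2516  0.094 ] plain top .07 [ 0.4787 -0.1751  0.07  ]
collar_pin 0.66 82 312 321 220 229 316.3292682926829 224.70731707317074 at .05 [ 0.4559 -0.2534  0.06  ]
collar_pin 0.46 664 183 225 149 171 203.5120481927711 160.0210843373494 at .05 [0.6494 0.0903 0.06  ]
upper_half 0.73 850 251 280 156 197 265.00117647058823 174.9258823529412 at .05 [ 0.605  -0.0989  0.06  ]
upper_half 0.61 695 182 225 148 171 202.568345323741 159.9496402877698 at .05 [0.6496 0.0932 0.06  ]
collar_pin 0.86 714 6 46 230 260 27.35434173669468 245.5952380952381 at .05 [ 0.4583 -0.2599  0.06  ]
upper_half 0.8 1506 254 321 316 345 287.1879150066401 330.53784860557766 at .05 [0.6828 0.0704 0.06  ]
collar_pin 0.44 202 259 270 217 237 264.51485148514854 227.64851485148515 at .05 [ 0.466  -0.2408  0.06  ]
collar_pin 0.41 323 244 274 140 185 260.4860681114551 163.88235294117646 at .05 [0.7082 0.1946 0.06  ]
upper_half 0.93 463 260 302 198 212 281.86177105831536 205.73218142548595 at .05 [ 0.5805 -0.1478  0.06  ]
upper_half 0.79 265 245 274 141 185 261.53207547169814 165.5320754716981 at .05 [0.7027 0.1778 0.06  ]
```

View pics/e.png

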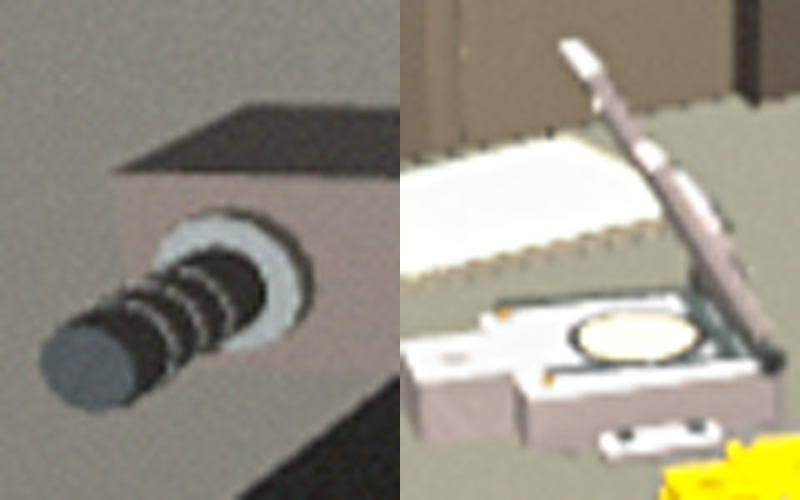

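```bash
cat >> h.py <<'E'
H=np.array([.6735,.0735,.038]); A=np.radians(-14.6); DX=np.array([np.cos(A),np.sin(A),0]); DY=np.array([-np.sin(A),np.cos(A),0]); Z=np.array([0,0,1.])
def up(s,y,n,th): # point on upper half
    return H+DX*(-s*np.cos(th)+n*np.sin(th))+DY*y+Z*(s*np.sin(th)+n*np.cos(th))
E
python3 - <<'E'
from h import *
np.set_printoptions(precision=3,suppress=True)
t=cams.grab_frame("top");s=cams.grab_frame("scene")
m={}
for g,n in((t,"t"),(s,"s")):
  for r in finder.silhouettes(g,"upper_half"):
    y,x=np.nonzero(r["pixels"])
    X=[182,245][n=="s"]
    if abs(x.min()-X)<5: m[n]=r["pixels"]
from itertools import product
for th in np.arange(.8,1.36,.05):
  o=[]
  for n,g in(("t",t),("s",s)):
    if n not in m: continue
    im=np.zeros((384,512),np.uint8)
    for L in ([(8,52),(8,-52),(120,-52),(120,52)],[(120,25),(120,-25),(166,-25),(166,25)]):
      p=proj(g,[up(a/1e3,b/1e3,c,th) for a,b in L for c in(0,.01)])
      cv2.fillConvexPoly(im,cv2.convexHull(np.round(p).astype(np.int32)),1)
    o.append((im.astype(bool)&m[n]).sum()/(im.astype(bool)|m[n]).sum())
  print(round(th,2),np.array(o),proj(s,up(.166,0,.005,th))[0],proj(t,up(.145,0,.01,th))[0])
st=manip.sense();from scipy.spatial.transform import Rotation as Ro
print(st["tool_pos"])
E
```

```text
0.8 [0.555 0.143] [236.352 151.065] [195.704 175.935]
0.85 [0.595 0.162] [238.185 149.27 ] [196.014 173.725]
0.9 [0.656 0.2  ] [240.103 147.56 ] [196.365 171.447]
0.95 [0.717 0.273] [242.099 145.94 ] [196.757 169.106]
1.0 [0.815 0.445] [244.168 144.415] [197.188 166.712]
1.05 [0.895 0.611] [246.303 142.989] [197.658 164.272]
1.1 [0.805 0.602] [248.5   141.667] [198.165 161.793]
1.15 [0.674 0.442] [250.751 140.451] [198.708 159.284]
1.2 [0.546 0.344] [253.051 139.346] [199.284 156.754]
1.25 [0.402 0.279] [255.391 138.353] [199.892 154.211]
1.3 [0.281 0.238] [257.767 137.477] [200.529 151.664]
1.35 [0.163 0.195] [260.17  136.719] [201.195 149.121]
[0.412 0.088 0.339]
```

>>> send_rows(increments=[[0, [-0.05, 0.015, 0], 0], [0, [-0.1, 0.03, 0], 0], [0, [-0.15, 0.04, 0], 0], [0, [-0.2, 0.047, 0], 0], [0, [-0.225, 0.047, 0.04], 0], [0, [-0.225, 0.047, 0.09], 0], [0, [-0.225, 0.047, 0.14], 0], [0, [-0.225, 0.047, 0.17], 0], [0, [-0.225, 0.047, 0.184], 0], [0, [-0.225, 0.047, 0.184], 0], [0, [-0.225, 0.047, 0.184], 0]])

```text
time: 5.12
tool_pos: [0.642, 0.0816, 0.1563]
tool_rot: [0.001, 0.117, 0.993, 0.0]
ft_force: [-0.3, -0.7, 0.8]
finger_gap: 0.004
grip_force: 0.0
```

```bash
python3 - <<'E'
from h import *
s=cams.grab_frame("scene")
cv2.imwrite("pics/f.png",cv2.resize(s["color"][80:215,190:320],None,fx=4.4,fy=4.4,interpolation=cv2.INTER_CUBIC))
d=manip.sense()["tool_pos"]-H;print(d@DX,d@DY,manip.sense()["tool_pos"])
E
```

```text
-0.03255001390598775 -7.029434395930149e-05 [0.64198333 0.08163684 0.15628904]
```

View pics/f.png

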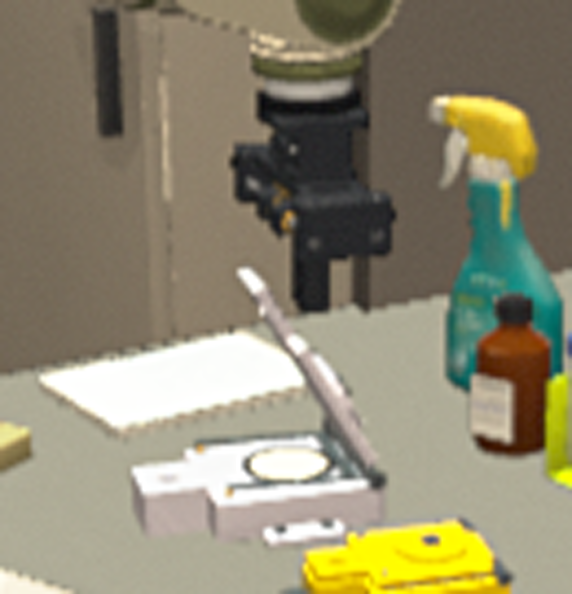

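The closed fingers are behind the tongue (fingertip at crop (325,310), tongue tip at (250,280)). I'll sweep it down along its arc.

>>> send_rows(increments=[[0, [0.015, 0, 0], 0], [0, [0.025, 0.001, 0.002], 0], [0, [0.034, 0.001, 0.007], 0], [0, [0.0445, 0.001, 0.015], 0], [0, [0.0545, 0.001, 0.024], 0], [0, [0.0635, 0.001, 0.034], 0], [0, [0.0715, 0.002, 0.045], 0], [0, [0.078, 0.002, 0.057], 0], [0, [0.0835, 0.002, 0.069], 0], [0, [0.0875, 0.002, 0.082], 0], [0, [0.0905, 0.002, 0.095], 0], [0, [0.0915, 0.002, 0.101], 0], [0, [0.0915, 0.002, 0.104], 0], [0, [0.0915, 0.002, 0.104], 0], [0, [0.0915, 0.002, 0.104], 0]])

```text
time: 7.05
tool_pos: [0.5524, 0.1049, 0.0511]
tool_rot: [-0.001, 0.117, 0.993, -0.0]
ft_force: [-5.5, 0.7, 6.8]
finger_gap: 0.004
grip_force: 3.4
```

>>> send_rows(increments=[[0, [0, 0, -0.06], 0], [0, [0, 0, -0.12], 0], [0, [0, 0, -0.17], 0], [0, [0, 0, -0.19], 0], [0, [0, 0, -0.19], 0]])

```text
time: 7.68
tool_pos: [0.5534, 0.1048, 0.2419]
tool_rot: [0.002, 0.117, 0.993, 0.0]
ft_force: [0.5, 0.8, -0.5]
finger_gap: 0.006
grip_force: 0.0
```

```bash
python3 - <<'E'
from h import *
np.set_printoptions(precision=4,suppress=True)
f=cams.grab_frame("wrist")
cv2.imwrite("pics/g.png",cv2.resize(f["color"],(800,600)))
print(manip.sense()["tool_pos"],w(f,[0,0,0]), proj(f,[up(.145,0,.01,.05)])/.64)
for th in("upper_hole","lower_hole","upper_half"):
    for r in finder.recognise(f,th)[:2]: print(th,w(f,r["xyz"]),round(r["confidence"],2))
E
```

```text
[0.5529 0.1047 0.2403] [0.488  0.1186 0.3873] [[403.7294 236.5871]]
upper_hole [ 0.5959 -0.0972  0.0354] 0.75
upper_hole [0.5783 0.1011 0.0553] 0.72
lower_hole [ 0.586  -0.0941  0.0319] 0.67
lower_hole [0.5808 0.1024 0.0531] 0.6
upper_half [ 0.598  -0.1021  0.0356] 0.91
upper_half [0.5736 0.1005 0.0515] 0.89
```

View pics/g.png

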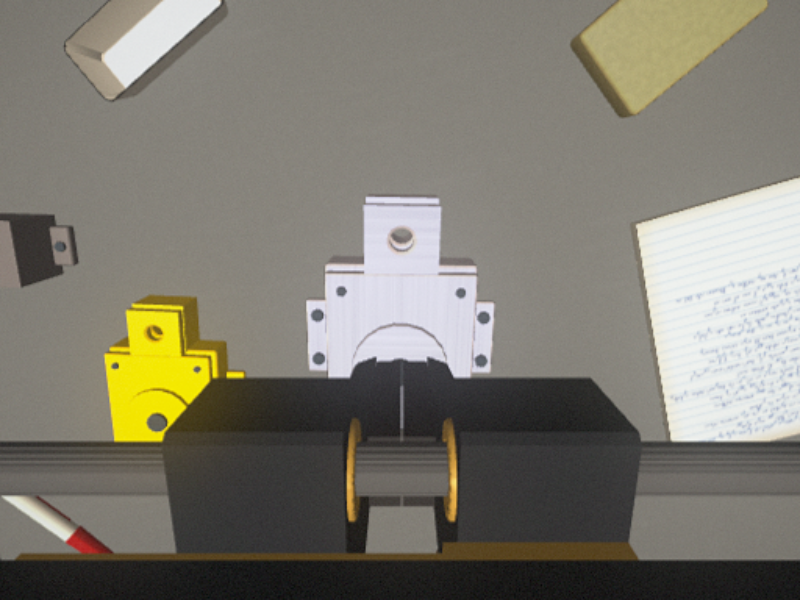

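The cell is shut, resting on the leaf. The tongue hole is at (401.5,238.5), close to the predicted (403.7,236.6). Next I'll view the collar pin from above.

>>> send_rows(increments=[[0.05, [-0.008, -0.05, 0], 0], [0.05, [-0.016, -0.11, 0], 0], [0.05, [-0.024, -0.17, 0], 0], [0.05, [-0.032, -0.23, 0], 0], [0.05, [-0.04, -0.29, 0], 0], [0.05, [-0.048, -0.343, 0], 0], [0.05, [-0.048, -0.343, 0], 0], [0.05, [-0.048, -0.343, 0], 0]])

```text
time: 8.88
tool_pos: [0.52, -0.2393, 0.2399]
tool_rot: [-0.001, 0.117, 0.993, 0.001]
ft_force: [1.1, 1.1, 0.1]
finger_gap: 0.567
grip_force: 0.0
```

```bash
python3 - <<'E'
from h import *
np.set_printoptions(precision=4,suppress=True)
f=cams.grab_frame("wrist");t=cams.grab_frame("top")
cv2.imwrite("pics/h.png",cv2.resize(f["color"],(800,600)))
s=manip.sense();print(s["time"],s["tool_pos"],s["tool_rot"],w(f,[0,0,0]))
for g in(f,t):
 for th in("collar_pin",):
    for r in finder.recognise(g,th)[:2]: print(th,w(g,r["xyz"]),round(r["confidence"],2),proj(g,w(g,r["xyz"]))/.64)
# hole from saved view g (rotation ~ same)
R,tt,K=P(f); c=np.array([.488,.1186,.3873]); d=R.T@np.linalg.solve(K,[401.5*.64,238.5*.64,1]); print("uhole",c+d*(.0552-c[2])/d[2])
E
```

```text
8.975 [ 0.5203 -0.2387  0.2405] [-0.0002  0.1159  0.9933  0.0002] [ 0.4552 -0.2257  0.3857]
collar_pin [ 0.4565 -0.2571  0.0878] 0.56 [[347.5873 181.021 ]]
uhole [0.5333 0.1086 0.0552]
```

View pics/h.png

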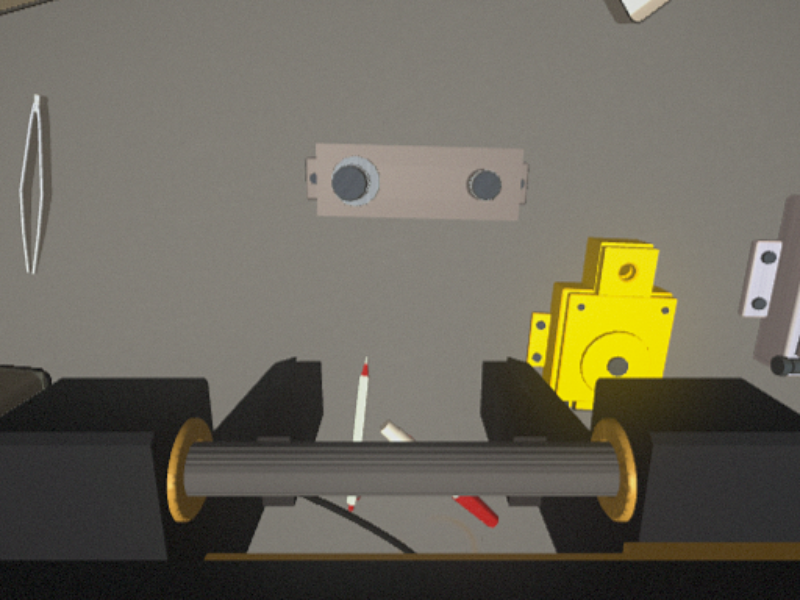

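The collar pin's grip top is at (349,183) with its collar centred at (355,181). The plain pin is at (485,184).

```bash
python3 - <<'E'
from h import *
from scipy.spatial.transform import Rotation as Ro
np.set_printoptions(precision=4,suppress=True)
f=cams.grab_frame("wrist");t=cams.grab_frame("top")
a=atz(f,349*.64,183*.64,.094);b=atz(f,355*.64,181*.64,.052);print(a,b)
u=(170+694/4.7-.4,130+444/4.7-.4);print(tri([(f,349*.64,183*.64),(t,*u)]),atz(t,*u,.094))
s=manip.sense();q=s["tool_rot"];R=Ro.from_quat([*q[1:],q[0]])
X=(a*2+b*2+atz(t,*u,.094))/5;X[2]=.060;print(X,R.inv().apply(X-s["tool_pos"]))
E
```

```text
[ 0.4583 -0.2558  0.094 ] [ 0.4584 -0.2561  0.052 ]
[ 0.4595 -0.2615  0.0294] [ 0.4554 -0.2516  0.094 ]
[ 0.4577 -0.2551  0.06  ] [ 0.0572 -0.0299  0.1808]
```

>>> send_rows(increments=[[0.05, [0.03, -0.015, 0.04], 0], [0.05, [0.057, -0.0305, 0.08], 0], [0.05, [0.057, -0.0305, 0.12], 0], [0.05, [0.057, -0.0305, 0.155], 0], [0.05, [0.057, -0.0305, 0.175], 0], [0.05, [0.057, -0.0305, 0.181], 0], [0.05, [0.057, -0.0305, 0.181], 0], [0.01, [0.057, -0.0305, 0.181], 0], [0.01, [0.057, -0.0305, 0.181], 0], [0.01, [0.057, -0.0305, 0.181], 0], [0.01, [0.057, -0.0305, 0.181], 0], [0.01, [0.057, -0.0305, 0.181], 0]])

```text
time: 10.68
tool_pos: [0.4577, -0.2565, 0.06]
tool_rot: [0.0, 0.117, 0.993, -0.0]
ft_force: [-1.0, 2.3, 4.2]
finger_gap: 0.215
grip_force: 30.0
```

>>> send_rows(increments=[[0.01, [0, 0, -0.03], 0], [0.01, [0, 0, -0.06], 0], [0.01, [0, 0, -0.09], 0], [0.01, [0.001, 0.04, -0.09], 0], [0.01, [0.003, 0.09, -0.09], 0], [0.01, [0.004, 0.14, -0.09], 0], [0.01, [0.006, 0.19, -0.09], 0], [0.01, [0.007, 0.24, -0.09], 0], [0.01, [0.009, 0.29, -0.09], 0], [0.01, [0.01, 0.33, -0.09], 0], [0.01, [0.011, 0.36, -0.09], 0], [0.01, [0.011, 0.373, -0.09], 0], [0.01, [0.011, 0.373, -0.09], 0], [0.01, [0.011, 0.373, -0.09], 0]])

```text
time: 12.42
tool_pos: [0.5332, 0.1079, 0.1496]
tool_rot: [-0.0, 0.117, 0.993, -0.0]
ft_force: [0.4, -0.4, -0.6]
finger_gap: 0.216
grip_force: 30.0
```

```bash
python3 - <<'E'
from h import *
np.set_printoptions(precision=4,suppress=True)
f=cams.grab_frame("wrist")
cv2.imwrite("pics/i.png",cv2.resize(f["color"][130:330,150:400],None,fx=3,fy=3,interpolation=cv2.INTER_CUBIC))
s=manip.sense();print(s["time"],s["tool_pos"],s["finger_gap"],w(f,[0,0,0]))
tp=s["tool_pos"]
X=[tp+[0,0,-.054],tp+[0,0,-.049],tp+[0,0,-.014],[.5333,.1086,.0552]]
print((proj(f,X)-[150,130])*3)
E
```

```text
12.475 [0.5332 0.1079 0.1497] 0.2120801713886473 [0.4683 0.1219 0.2953]
[[326.8447 244.356 ]
 [327.0112 251.8248]
 [328.4392 315.8736]
 [328.4397 194.1848]]
```

View pics/i.png

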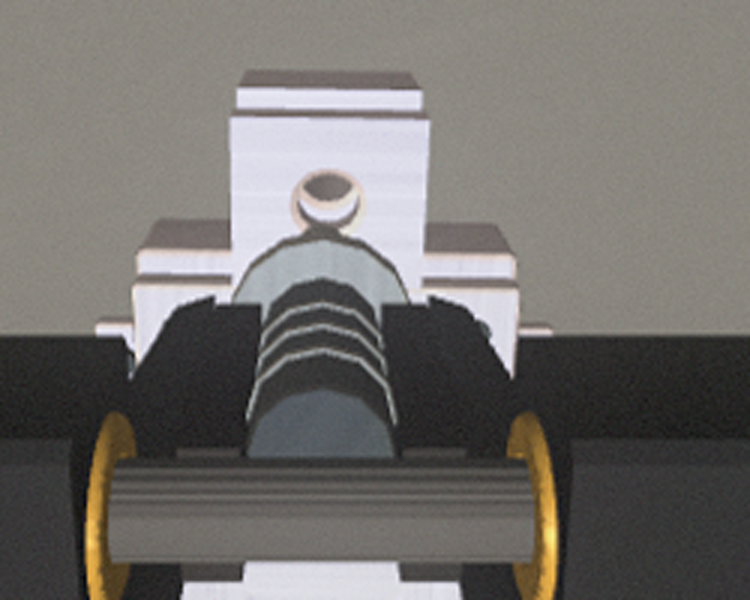

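Crop: the hole's chamfer ring is centred near (328,203) and the collar front edge is at y≈235. The tip is hidden just behind the collar, at about (323,228). I'll fit the ring numerically in both images.

```bash
python3 - <<'E'
from h import *
from scipy.optimize import least_squares
np.set_printoptions(precision=4,suppress=True)
f=cams.grab_frame("wrist")
def ring(im,c,r):
    b=im.astype(int); m=(b[...,2]-b[...,0])>12
    y,x=np.nonzero(m); k=np.hypot(x-c[0],y-c[1])<r; return x[k],y[k]
x,y=ring(f["color"],(259.3,197.5),15)
print(len(x),x.min(),x.max(),y.min(),y.max())
k=y<206
# ring mid radius 9mm: fit centre on plane z=.0552
pts=np.array([atz(f,a,b,.0552)[:2] for a,b in zip(x[k],y[k])])
def fit(p):
    s=least_squares(lambda q:np.hypot(*(p-q[:2]).T)-q[2],[*p.mean(0),.009],loss="soft_l1",f_scale=.0007);return s.x
print("now",fit(pts))
g=cv2.resize(cv2.imread("pics/g.png"),(512,384),interpolation=cv2.INTER_AREA)
x,y=ring(g,(257,152.6),15);print(len(x),x.min(),x.max(),y.min(),y.max())
R,tt,K=P(f);c=np.array([.488,.1186,.3873]);c2=c
def az(u,v):
    d=R.T@np.linalg.solve(K,[u,v,1]);return (c+d*(.0552-c[2])/d[2])[:2]
print("g",fit(np.array([az(a,b) for a,b in zip(x,y)])))
# pin grip outline in current image: bias of camera in y via grip top
tp=manip.sense()["tool_pos"]
print(proj(f,[tp+[0,0,.034],tp+[0,0,.034]-DX*.01,tp+[0,0,-.008]-DX*.016,tp-[0,0,.014]-DX*.016])*3-[450,390])
E
```

```text
173 247 271 187 210
now [0.5346 0.1076 0.0076]
110 248 265 145 162
g [0.5338 0.1076 0.0078]
[[332.4123 459.6819]
 [334.2559 389.1489]
 [331.4542 240.2472]
 [331.0465 229.3892]]
```

>>> send_rows(increments=[[0.01, [-0.0005, 0.0014, 0.015], 0], [0.01, [-0.0005, 0.0014, 0.03], 0], [0.01, [-0.0005, 0.0014, 0.04], 0], [0.01, [-0.0005, 0.0014, 0.046], 0], [0.01, [-0.0005, 0.0014, 0.052], 0], [0.01, [-0.0005, 0.0014, 0.058], 0], [0.01, [-0.0005, 0.0014, 0.064], 0], [0.01, [-0.0005, 0.0014, 0.064], 0]])

```text
time: 13.52
tool_pos: [0.534, 0.1101, 0.0854]
tool_rot: [-0.0, 0.117, 0.993, -0.0]
ft_force: [0.3, 0.2, -1.4]
finger_gap: 0.214
grip_force: 30.0
```

>>> send_rows(increments=[[0.01, [0, -0.0005, 0.006], 0], [0.01, [0, -0.0005, 0.012], 0], [0.01, [0, -0.0005, 0.016], 0], [0.01, [0, -0.0005, 0.019], 0], [0.01, [0, -0.0005, 0.022], 0], [0.01, [0, -0.0005, 0.0235], 0], [0.01, [0, -0.0005, 0.0235], 0], [0.01, [0, -0.0005, 0.0235], 0]])

```text
time: 14.52
tool_pos: [0.5337, 0.1098, 0.0627]
tool_rot: [-0.0, 0.117, 0.993, 0.0]
ft_force: [-4.5, 0.4, 7.2]
finger_gap: 0.218
grip_force: 30.0
```

```bash
python3 - <<'E'
from h import *
s=cams.grab_frame("scene")
cv2.imwrite("pics/j.png",cv2.resize(s["color"][130:215,200:310],None,fx=7,fy=7,interpolation=cv2.INTER_CUBIC))
st=manip.sense();print(st["tool_pos"],st["ft_force"],st["moment"],st["time"])
E
```

```text
[0.53370428 0.10983701 0.0626845 ] [-4.4463386  -0.22745658  8.05015252] [ 0.04295138  0.66583371 -0.0115991 ] 14.575
```

View pics/j.png

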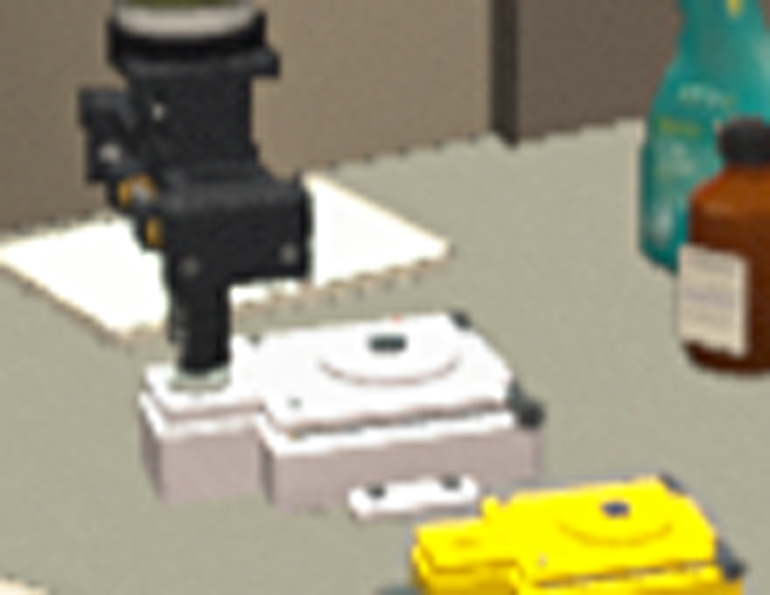

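The collar sits on the tongue and the halves are almost shut. I'll ease the sideways load and press on to the hard stop.

>>> send_rows(increments=[[0.01, [0.0006, 0, 0.001], 0], [0.01, [0.0006, 0, 0.002], 0], [0.01, [0.0006, 0, 0.003], 0], [0.01, [0.0006, 0, 0.003], 0], [0.01, [0.0006, 0, 0.003], 0]])

```text
time: 15.2
tool_pos: [0.5334, 0.11, 0.0606]
tool_rot: [0.0, 0.117, 0.993, 0.0]
ft_force: [-6.2, 0.6, 15.4]
finger_gap: 0.218
grip_force: 30.0
```

>>> send_rows(increments=[[0.01, [0.001, 0, 0.0005], 0], [0.01, [0.001, 0, 0.001], 0], [0.01, [0.001, 0, 0.0015], 0], [0.01, [0.001, 0, 0.0015], 0], [0.01, [0.001, 0, 0.0015], 0]])

```text
time: 15.82
tool_pos: [0.5333, 0.1101, 0.06]
tool_rot: [0.002, 0.116, 0.993, 0.0]
ft_force: [-6.9, 0.0, 21.3]
finger_gap: 0.214
grip_force: 30.0
```

```bash
python3 - <<'E'
from h import *
s=cams.grab_frame("scene")
cv2.imwrite("pics/k.png",cv2.resize(s["color"][170:205,210:290],None,fx=10,fy=10,interpolation=cv2.INTER_CUBIC))
st=manip.sense();print(st["tool_pos"],st["ft_force"],st["time"])
E
```

```text
[0.53329955 0.11009262 0.05995814] [-5.68999672 -0.88839407 21.81052238] 15.875
```

View pics/k.png

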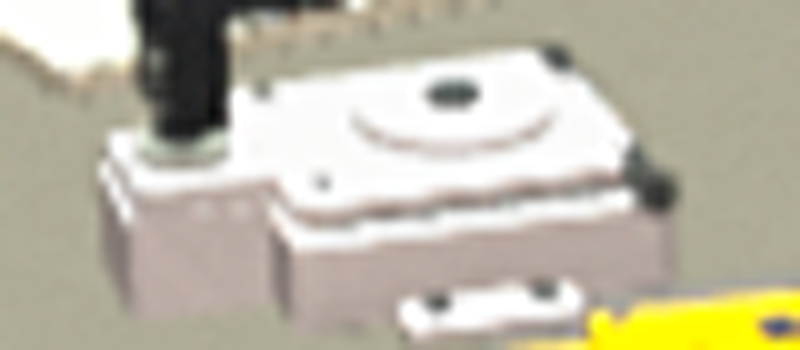

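```bash
python3 -c "
from h import *
print(order.job_done())"
```

```text
the job is handed in; nothing more can be done
None
```

The cell is shut, and I handed the job in with the collar pin down through both front holes, still gripped and pushed down at about 21 N. No verdict came back; the last picture shows the halves closed, and I didn't touch the other pin or the bench items.

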